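Tip the used jar out of the bench skip

ROBOT

A 6-joint arm with a two-finger parallel gripper is mounted at the origin on the work surface. World frame = base frame: x ahead of the robot, y to its left, z up, the work surface at z = 0. Lengths are in mm, angles in rad, forces in N, time in s.
With the tool pointing down it reaches from about 400 to 925 mm from the base axis. Payload 12.5 kg.
Tool frame: the origin (TCP) lies at the very end of the fingers, on their centre line; the grasp point (between the pads) lies 19 mm behind it; z points along the fingers, y is the line along which they close (so a half turn about z gives the same grasp; the last joint's range is limited). The gripper opens to 95 mm and grips with 3 to 60 N. Pads are 20 mm wide; open, the fingers measure 119 mm over their backs; the gripper's body (75 mm by 180 mm) begins 59 mm behind the grasp point.
Start: joints at [1.079, 0.491, 1.559, -0, 1.092, -0.106], TCP at [235.173, 579.086, 214.661] pointing down, gripper open.
Joint ranges: [-3.1, 3.1], [-0.84, 2.19], [0.05, 2.79], [-1.13, 4.28], [0.06, 2.93], [-2.69, 2.69]. Speed limits (rad/s): [2.22, 2.22, 2.79, 3.14, 3.14, 3.14].

INTERFACE

Orientations are given as [roll, pitch, yaw] about the fixed x, y, z axes, in that order (R = Rz(yaw) Ry(pitch) Rx(roll)).
In Python, from cell import * gives the robot as it stands.
- The arm moves only by the tool jog_arm, never from a script. Its argument "targets" is a list of rows, each an object with "turn": the turn, a rotation vector about the world's x, y, z in degrees, a list of three; "slide": the shift along the world's x, y, z in mm, a list of three; "claw": the opening in per cent of the stroke, from 0 (shut) to 100 (fully open). In form: [{"turn": [wx, wy, wz], "slide": [x, y, z], "claw": claw}, ...]. A call has 1 to 5 rows; each row shifts and turns the commanded pose from where the row before left it; what a row does not reach is not made up. A row lasts 1/8 s, in which the tool goes at most 62.5 mm and 10.7 degrees, less where a joint would pass 70% of its speed; a pose out of reach is approached as far as the arm can. A call with a gripper value outside its range is refused whole. The fingers move at their own pace and stop on an object; the grip force is fixed at half the most. Time passes only in rows, so rows that do not move let the fingers close. It gives the time, the measured TCP pose, the force, the opening and the grip force at its end, in the units of the state.
- state(): the state, without advancing time (a new reading comes with each control period).
- read_camera(name): name is "side" or "top" or "wrist"; returns a dict with "frame" (384x512x3 uint8, blue, green, red), "mtx" (3x3 intrinsics, pixels), "k1" (the pictures are not rectified: a ray, as slopes to the right and down, at radius r is drawn at 1 + k1 r^2 times it, then the intrinsics apply), "R" (3x3) and "t" (3): a world point X has camera coordinates R X + t. Camera axes: x right, y down, z forward; pixel columns grow to the right and rows downward; lengths in mm; the calibration is good to about 2 mm. A picture is of the moment at which its call begins. There is no depth.
- job_done(): hands the job in; it is judged then, once.
Trained networks look in the newest picture that a camera, given by its name, has taken for a name from the list of things; names that differ only in an ending like _2 or _b are one class to them, and where a whole thing is asked for, a point or a joint stands for the part that bears it (a point fixed in the world has none). Each returns a list of dicts, best first, with "conf" (0 to 1); they miss things now and then, are a little off and sometimes report something else, mostly with a low value. They report only what shows in the picture. A call takes as long as a camera call. They do not tell look-alikes from the thing itself.
- look_for(query, camera): "xy" ([column, row] in pixels, amid what is visible of it).
The state is a dict: "t": time; "joints": joint angles; "qvel": joint speeds; "tau": joint torques, N m; "eef_pos": TCP position; "tcp_rot": TCP orientation; "ft_force": force on the tool from outside, world axes, zero at the start; "moment": the same for the moment, N m; "opening": opening from 0.0 (shut) to 1.0 (fully open); "grip_force": force on a finger pad.
Only numpy, scipy, OpenCV 4.12 (cv2) and the standard library are available. Lean on these libraries where they do the work, as an engineer would, in place of code of your own. Each camera call takes 0.05 s, during which the arm holds its last target. There are 200 camera calls.

TASK

Two small wheeled tip skips stand on the microscope bench, each with a collecting tray ahead of its wheels. Take the one that holds the used jar by its handle bar and lift the handle so that the skip tips forward over its wheels and the jar rolls out into the tray. Then lower the handle gently (do not let it drop) until the skip stands on its legs again, and let go; leave the empty skip standing as it is.

Things in the scene. Friction and masses are not known exactly. Their poses are not given: they have to be found in the camera images.
- skip_handle (a point): Middle of the loaded skip's handle bar: round steel, 12 mm thick, 96 mm free between two side shafts, at the skip's rear (robot) end, 100 mm above the table when standing. Axes turn with the skip: x forward to hopper, wheels and tray; y along the bar; z up when standing. The hopper's rear wall is 78 mm ahead, its top 113 mm above the table; behind the bar all is free. Lifting takes 2 to 5 N.
- skip (a joint): Tip angle (rad) of the skip that holds the jar: 0 on its legs, grows as the handle is lifted, stop at 1.15. It turns about the wheel axle, fixed to the bench, parallel to the bar, 210 mm ahead of and 45 mm below the bar when standing. The hopper floor slopes 0.175 back at 0, so the jar rolls out only beyond that; 0.8 to 0.9 empties it surely. Let go while raised, it falls back fast.
- jar_center (a point): Centre of the used jar: amber cylinder, white screw cap, 40 mm diameter, 70 mm long, about 80 g, lying across the hopper (axis = own y) at its rear wall; it can roll. The fixed steel tray to receive it: inside 285 to 446 mm ahead of the standing handle bar, 126 mm wide, on the skip's middle line, floor 4 mm above the table, walls 50 to 70 mm; an apron slopes into it from under the hopper's lip.
- spare (a joint): Tip angle (rad, 0 standing on its legs) of the other skip, of the same make and size but empty, standing beside the loaded one with a tray of its own. To be left alone.
Not all that is in view belongs to the job. What is shaped like the part that bears jar_center but turquoise is not meant.

How it is judged (in metres and radians):
On the way, in this order (a step that is already met when the one before it is completed fails the run):
1. the skip is lifted off its legs with the jar still in the hopper (value of joint skip above 0.05 rad and x of jar_center in the frame of skip_handle between 0.07 and 0.2 m), for 0.05 s.
2. the jar has rolled down into the tray while the skip is tipped (value of joint skip above 0.12 rad and height (world z) of jar_center below 0.046 m), for 0.1 s.
At the end, for the whole second after the job is handed in: The skip stands on its legs again (tip angle under 0.05 rad), the jar lies inside the tray ahead of that skip (265 to 450 mm ahead of the handle bar, within 66 mm of the middle line, its centre under 50 mm above the table), and the empty skip stands on its legs (value of joint each of skip, spare below 0.05 rad and x of jar_center in the frame of skip_handle between 0.265 and 0.45 m and y of jar_center in the frame of skip_handle between -0.066 and 0.066 m and height (world z) of jar_center below 0.05 m); the robot touches nothing.
It fails at once if the skip is dropped (it comes down faster than 2.5 rad/s, about 0.5 m/s at the handle) (velocity of joint skip below -2.5 rad/s).
It fails at once if the empty skip is tipped by more than 0.1 rad (value of joint spare above 0.1 rad).
It also fails if it takes over 42 s, if anything falls off the work surface, if the arm or the gripper's body presses on something with over 40 N, if the wrist force passes 120 N, or if a joint passes its speed limit or range.

## Working session

There is one attempt and no reset: what is moved stays moved. The work goes in short steps, Python scripts to look and compute and a tool call to move; the robot and the scene stay as the last step left them, time stands still between calls to the robot, and variables do not carry over. Pictures are saved under pics/ and viewed, at most 10 in all, crops included, and the job is handed in when it is done.

Besides the shell and the picture viewer there is one more tool, called after "Emit:" as a command line: name --argument value ..., lists and objects as JSON in quotes. jog_arm: Moves the arm, as the interface text tells. Its arguments: {"type":"object","properties":{"targets":{"type":"array","items":{"type":"object","properties":{"turn":{"type":"array","items":{"type":"number"}},"slide":{"type":"array","items":{"type":"number"}},"claw":{"type":"number"}}}}},"required":["targets"]}

```bash
mkdir -p pics; python3 - <<'E'
from cell import *
import cv2
for c in ["top","side"]:
    d=read_camera(c); cv2.imwrite(f"pics/{c}1.png",d["frame"])
    for q in ["skip_handle","jar_center","skip"]:
        print(c,q,look_for(q,c))
print(state()["tcp_rot"],state()["eef_pos"])
E
```

```text
top skip_handle [{'xy': [180.7, 166.8], 'conf': 0.71}]
top jar_center [{'xy': [127.6, 243.8], 'conf': 0.96}, {'xy': [185.5, 191.4], 'conf': 0.74}, {'xy': [261.7, 188.0], 'conf': 0.58}]
top skip [{'xy': [183.1, 166.5], 'conf': 0.85}, {'xy': [348.4, 166.1], 'conf': 0.52}]
side skip_handle []
side jar_center [{'xy': [218.5, 166.6], 'conf': 0.74}, {'xy': [275.8, 225.5], 'conf': 0.7}, {'xy': [253.0, 166.7], 'conf': 0.51}]
side skip [{'xy': [272.0, 167.1], 'conf': 0.58}]
[-3.14143188e+00  1.55976394e-05  2.75581162e+00] [235.15527987 579.02982587 214.53892572]
```

View pics/top1.png

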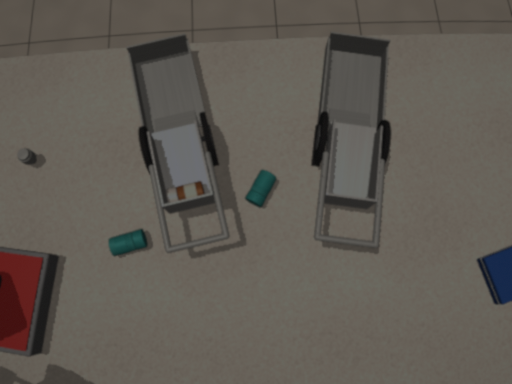

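View pics/side1.png

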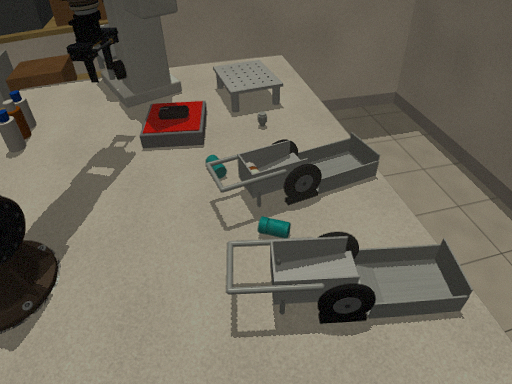

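The top view shows two skips. The left one has an amber-and-white jar at about (186,191), with its bar running from (168,247) to (226,237). The right one, with its bar at (318,239)-(377,243), looks empty. The cylinders at (128,243) and (262,188) are turquoise decoys on the table. The left skip fits the description, and an enlarged crop will confirm it.

```bash
cat > h.py <<'E'
import numpy as np, cv2
def topt(d,xy,z):
    K,R,t=d["mtx"],np.array(d["R"]),np.array(d["t"])
    u=cv2.undistortPoints(np.array([[xy]],float),np.array(K),np.array([d["k1"],0,0,0]))[0,0]
    r=R.T@np.array([u[0],u[1],1]); c=-R.T@t
    return c+r*(z-c[2])/r[2]
def proj(d,X):
    return cv2.projectPoints(np.array(X,float).reshape(-1,1,3),cv2.Rodrigues(np.array(d["R"]))[0],np.array(d["t"],float),np.array(d["mtx"]),np.array([d["k1"],0,0,0]))[0][:,0]
E
python3 - <<'E'
from cell import *
from h import *
d=read_camera("top")
cv2.imwrite("pics/crop1.png",cv2.resize(np.clip(d["frame"][140:265,130:260].astype(float)*1.7,0,255).astype('uint8'),None,fx=4.6,fy=4.6,interpolation=cv2.INTER_CUBIC))
for p in [(168,248),(226,237),(318,239),(377,243)]: print(p,topt(d,p,100))
print(topt(d,(186,191),75), -np.array(d["R"]).T@d["t"])
E
```

```text
(168, 248) [501.29962804 181.44697073 100.        ]
(226, 237) [515.53439431  75.21750464 100.        ]
(318, 239) [502.04543326 -91.91808351 100.        ]
(377, 243) [ 487.92106164 -199.93572192  100.        ]
[611.7278126  149.61305916  75.        ] [416.31622033  31.2277847  883.65962639]
```

View pics/crop1.png

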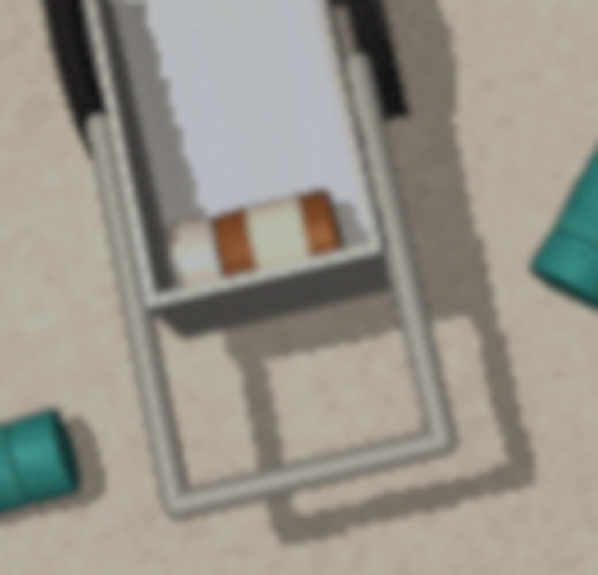

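The crop confirms it: the amber jar with the white cap lies in the left skip, and both turquoise cylinders are outside it. Next I'll refine the bar's middle and yaw.

```bash
python3 - <<'E'
from cell import *
from h import *
d=read_camera("top")
a=topt(d,(168.5,248.7),100);b=topt(d,(224.8,236.2),100)
v=a-b;print(a,b,(a+b)/2,np.linalg.norm(v),np.degrees(np.arctan2(-v[0],v[1])))
# hopper rear wall top ends z=113
a=topt(d,(130+152/4.6,140+303/4.6),113);b=topt(d,(130+380/4.6,140+245/4.6),113)
v=a-b;print((a+b)/2,np.degrees(np.arctan2(-v[0],v[1])))
# tray far wall z~60
a=topt(d,(131,46),60);b=topt(d,(187,38),60);v=a-b;print((a+b)/2,np.degrees(np.arctan2(-v[0],v[1])))
E
```

```text
[499.97936781 180.55893538 100.        ] [517.11988174  77.33402715 100.        ] [508.54962478 128.94648127 100.        ] 104.63832422261484 9.427950984801988
[586.31378576 141.05345287 113.        ] 11.365158575094673
[949.551831   204.66530085  60.        ] 5.034467071894597
```

Emit:
jog_arm --targets '[{"turn": [0,0,0],"slide": [0,0,60],"claw": 100},{"turn": [0,0,-10],"slide": [30,-50,20],"claw": 100},{"turn": [0,0,-10],"slide": [30,-50,0],"claw": 100},{"turn": [0,0,-10],"slide": [30,-50,0],"claw": 100},{"turn": [0,0,-10],"slide": [30,-50,0],"claw": 100}]'

```text
t: 1.12
eef_pos: [355.8, 377.5, 294.9]
tcp_rot: [3.141, -0.0, 2.052]
ft_force: [0.2, 0.4, -0.1]
opening: 1.004
grip_force: 0.0
```

Emit:
jog_arm --targets '[{"turn": [0,0,-9],"slide": [30,-50,0],"claw": 100},{"turn": [0,0,-9],"slide": [30,-50,0],"claw": 100},{"turn": [0,0,0],"slide": [30,-50,-20],"claw": 100},{"turn": [0,0,0],"slide": [30,-50,-30],"claw": 100},{"turn": [0,0,0],"slide": [33,-48,-30],"claw": 100}]'

```text
t: 1.75
eef_pos: [506.0, 133.9, 217.1]
tcp_rot: [3.14, 0.0, 1.743]
ft_force: [0.4, -0.2, 1.1]
opening: 1.002
grip_force: 0.0
```

```bash
python3 - <<'E'
from cell import *
from h import *
s=state();print(s["eef_pos"],np.degrees(s["tcp_rot"]))
d=read_camera("wrist");f=d["frame"].copy()
y=np.radians(9.6);m=np.array([508.5,129,100])
for X in [m,m+50*np.array([-np.sin(y),np.cos(y),0]),m-50*np.array([-np.sin(y),np.cos(y),0]),]:
    p=proj(d,X)[0];print(p);cv2.circle(f,tuple(int(i) for i in np.clip(p,-999,999)),3,(0,0,255),1)
cv2.imwrite("pics/w1.png",f)
E
```

```text
[506.01619169 133.90289606 217.05342541] [1.79929555e+02 4.49454390e-04 9.98858319e+01]
[255.78843005 192.37757303]
[256.13165669 139.39713211]
[255.47201549 240.7063497 ]
```

View pics/w1.png

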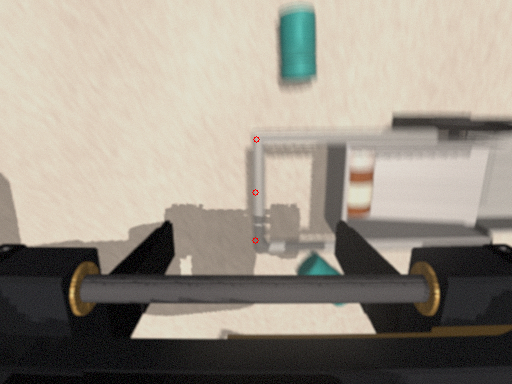

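The wrist view is slightly blurred. It shows the bar at columns 258-262, rows 136-246, and my projected points fall within about 3 mm of it. The jar is at (360,185). I'll check again now that the arm has settled.

```bash
python3 - <<'E'
from cell import *
from h import *
s=state();print(s["eef_pos"],np.degrees(s["tcp_rot"]))
d=read_camera("wrist");f=d["frame"]
g=cv2.cvtColor(f,cv2.COLOR_BGR2GRAY)
cv2.imwrite("pics/w2.png",cv2.resize(f[110:270,200:400],None,fx=3.5,fy=3.5,interpolation=cv2.INTER_CUBIC))
m=np.array([508.5,129,100]);print(proj(d,[m,m+[10,0,0],m+[0,10,0]]))
E
```

```text
[507.96959327 129.59411333 213.38339299] [-1.79857554e+02  7.33171276e-02  9.97641761e+01]
[[254.98169341 188.56883108]
 [265.51586324 190.32262971]
 [256.82011582 178.30722114]]
```

View pics/w2.png

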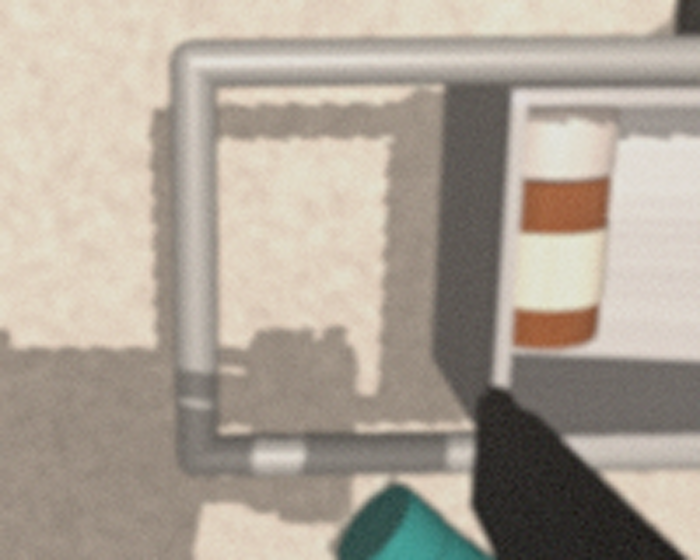

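Settled, the bar's centre is at column 256 and rows 127-240. That puts it within 1 mm of my x estimate and about 4 mm to +y along the bar. It's good enough to descend.

Emit:
jog_arm --targets '[{"turn": [0,0,0],"slide": [1,2,-40],"claw": 75},{"turn": [0,0,0],"slide": [0,0,-40],"claw": 75},{"turn": [0,0,0],"slide": [0,0,-35],"claw": 75},{"turn": [0,0,0],"slide": [0,0,-15],"claw": 75},{"turn": [0,0,0],"slide": [0,0,0],"claw": 75}]'

```text
t: 2.48
eef_pos: [506.1, 137.9, 87.3]
tcp_rot: [-3.141, -0.0, 1.744]
ft_force: [-0.4, -0.0, 0.5]
opening: 0.749
grip_force: 0.0
```

Emit:
jog_arm --targets '[{"turn": [0,0,0],"slide": [0,0,0],"claw": 0},{"turn": [0,0,0],"slide": [0,0,0],"claw": 0},{"turn": [0,0,0],"slide": [0,0,0],"claw": 0},{"turn": [0,0,0],"slide": [0,0,0],"claw": 0},{"turn": [0,0,0],"slide": [0,0,0],"claw": 0}]'

```text
t: 3.1
eef_pos: [506.3, 137.6, 87.5]
tcp_rot: [3.141, 0.0, 1.743]
ft_force: [0.5, -1.0, -0.1]
opening: 0.28
grip_force: 0.0
```

Emit:
jog_arm --targets '[{"turn": [0,0,0],"slide": [3,-4,-6],"claw": 30},{"turn": [0,0,0],"slide": [0,0,0],"claw": 30}]'

```text
t: 3.35
eef_pos: [509.2, 133.3, 80.9]
tcp_rot: [-3.141, -0.0, 1.743]
ft_force: [0.3, -0.6, 0.7]
opening: 0.3
grip_force: 0.0
```

```bash
python3 - <<'E'
from cell import *
s=state();print(s["eef_pos"],s["opening"],s["ft_force"])
E
```

```text
[509.24310261 133.29532677  80.87283076] 0.3004593633514742 [ 0.29051722 -0.57261494  0.68625187]
```

Emit:
jog_arm --targets '[{"turn": [0,0,0],"slide": [0,0,0],"claw": 0},{"turn": [0,0,0],"slide": [0,0,0],"claw": 0},{"turn": [0,0,0],"slide": [0,0,0],"claw": 0},{"turn": [0,0,0],"slide": [0,0,0],"claw": 0}]'

```text
t: 3.85
eef_pos: [508.6, 133.6, 81.4]
tcp_rot: [-3.14, 0.0, 1.744]
ft_force: [-4.7, -1.7, 1.8]
opening: 0.119
grip_force: 30.0
```

```bash
python3 - <<'E'
import numpy as np
y=np.radians(9.7);r=np.hypot(210,45);a0=np.arctan2(45,210)
P=lambda q:np.array([-r*np.cos(a0+q),r*np.sin(a0+q)])
prev=P(0)
for q in np.arange(.05,.91,.05):
    p=P(q);d=p-prev;prev=p
    print(round(q,2),np.round([d[0]*np.cos(y),d[0]*np.sin(y),d[1]],1),np.round([(p-P(0))[0]*np.cos(y),(p-P(0))[0]*np.sin(y),(p-P(0))[1]],1))
E
```

```text
0.05 [ 2.5  0.4 10.4] [ 2.5  0.4 10.4]
0.1 [ 3.   0.5 10.3] [ 5.5  0.9 20.7]
0.15 [ 3.5  0.6 10.1] [ 9.   1.5 30.9]
0.2 [4.  0.7 9.9] [12.9  2.2 40.8]
0.25 [4.5 0.8 9.7] [17.4  3.  50.6]
0.3 [4.9 0.8 9.5] [22.4  3.8 60. ]
0.35 [5.4 0.9 9.2] [27.8  4.7 69.3]
0.4 [5.9 1.  8.9] [33.6  5.7 78.2]
0.45 [6.3 1.1 8.6] [39.9  6.8 86.9]
0.5 [6.7 1.1 8.3] [46.6  8.  95.2]
0.55 [7.1 1.2 8. ] [ 53.7   9.2 103.1]
0.6 [7.5 1.3 7.6] [ 61.2  10.5 110.7]
0.65 [7.9 1.3 7.2] [ 69.1  11.8 117.9]
0.7 [8.2 1.4 6.8] [ 77.3  13.2 124.7]
0.75 [8.5 1.5 6.4] [ 85.8  14.7 131.1]
0.8 [8.8 1.5 5.9] [ 94.6  16.2 137. ]
0.85 [9.1 1.6 5.5] [103.7  17.7 142.5]
0.9 [9.4 1.6 5. ] [113.1  19.3 147.5]
```

Gripped: the opening is 11.3 mm on the 12 mm bar, with 30 N of grip force. Lifting along the arc.

Emit:
jog_arm --targets '[{"turn": [0,0,0],"slide": [2.5,0.4,10.4],"claw": 0},{"turn": [0,0,0],"slide": [3,0.5,10.3],"claw": 0},{"turn": [0,0,0],"slide": [3.5,0.6,10.1],"claw": 0}]'

```text
t: 4.22
eef_pos: [517.5, 135.2, 112.9]
tcp_rot: [-3.139, -0.0, 1.744]
ft_force: [-6.0, 1.0, -0.4]
opening: 0.118
grip_force: 30.0
```

Emit:
jog_arm --targets '[{"turn": [0,0,0],"slide": [4,0.7,9.9],"claw": 0},{"turn": [0,0,0],"slide": [4.5,0.8,9.7],"claw": 0},{"turn": [0,0,0],"slide": [5,0.8,9.5],"claw": 0},{"turn": [0,0,0],"slide": [5.4,0.9,9.2],"claw": 0},{"turn": [0,0,0],"slide": [5.9,1,8.9],"claw": 0}]'

```text
t: 4.85
eef_pos: [541.2, 139.5, 160.3]
tcp_rot: [-3.137, -0.001, 1.744]
ft_force: [-13.8, 0.4, 4.8]
opening: 0.117
grip_force: 30.0
```

```bash
python3 - <<'E'
from cell import *
from h import *
d=read_camera("side");cv2.imwrite("pics/s2.png",cv2.resize(d["frame"][100:260,180:400],None,fx=3,fy=3))
s=state();print(s["eef_pos"],s["opening"],s["ft_force"])
E
```

```text
[541.98475022 139.68087647 161.47446648] 0.1125819036410115 [-1.53445559e+01  5.89656065e-03  9.26641776e+00]
```

View pics/s2.png

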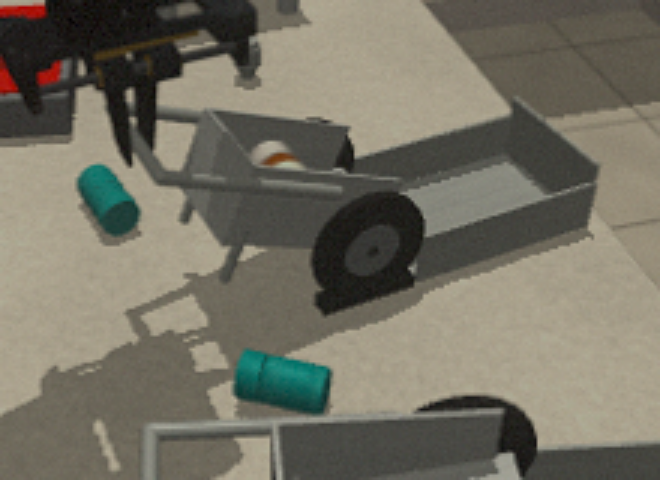

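The skip is tipping, with the jar still in the hopper at (275,155) in the crop. The force is purely radial outward (-15, +9 N), so I'll widen the arc a little.

Emit:
jog_arm --targets '[{"turn": [0,0,0],"slide": [5,1,9.5],"claw": 0},{"turn": [0,0,0],"slide": [5.6,1,9],"claw": 0},{"turn": [0,0,0],"slide": [6.4,1.1,8.6],"claw": 0},{"turn": [0,0,0],"slide": [6.9,1.2,8.1],"claw": 0},{"turn": [0,0,0],"slide": [7.5,1.3,7.4],"claw": 0}]'

```text
t: 5.52
eef_pos: [576.5, 146.0, 202.2]
tcp_rot: [3.138, -0.001, 1.743]
ft_force: [11.4, 8.0, -16.8]
opening: 0.119
grip_force: 29.9
```

Emit:
jog_arm --targets '[{"turn": [0,0,0],"slide": [9.2,1.2,5],"claw": 0},{"turn": [0,0,0],"slide": [8.8,1.4,5.6],"claw": 0},{"turn": [0,0,0],"slide": [8.8,1.5,5.8],"claw": 0},{"turn": [0,0,0],"slide": [9.1,1.6,5.4],"claw": 0},{"turn": [0,0,0],"slide": [4.5,0.8,2.5],"claw": 0}]'

```text
t: 6.15
eef_pos: [615.2, 152.3, 228.3]
tcp_rot: [3.14, -0.001, 1.744]
ft_force: [-7.2, 4.7, 8.9]
opening: 0.116
grip_force: 30.1
```

```bash
python3 - <<'E'
from cell import *
from h import *
d=read_camera("side");cv2.imwrite("pics/s3.png",cv2.resize(d["frame"][80:240,180:400],None,fx=3,fy=3))
s=state();print(s["eef_pos"],s["opening"],s["ft_force"],look_for("jar_center","side"))
E
```

```text
[615.61429293 152.36423278 228.56621874] 0.12045723461175495 [-7.28502427  4.01789565  8.68471481] [{'xy': [218.8, 162.5], 'conf': 0.79}, {'xy': [274.2, 230.0], 'conf': 0.65}, {'xy': [355.2, 155.1], 'conf': 0.52}]
```

View pics/s3.png

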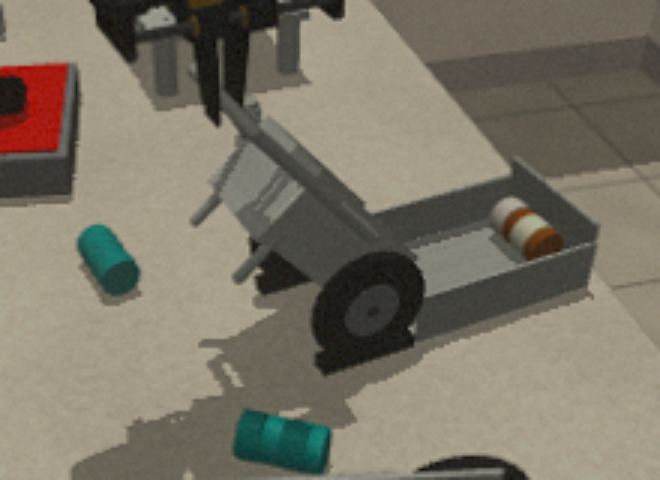

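The jar lies in the tray at crop position (525,228), and the skip is held at about 0.87 rad. Holding briefly, then lowering along the reversed arc.

Emit:
jog_arm --targets '[{"turn": [0,0,0],"slide": [0,0,0],"claw": 0},{"turn": [0,0,0],"slide": [-9.2,-1.6,-5.3],"claw": 0},{"turn": [0,0,0],"slide": [-9,-1.5,-5.8],"claw": 0},{"turn": [0,0,0],"slide": [-8.5,-1.5,-6.2],"claw": 0},{"turn": [0,0,0],"slide": [-8.3,-1.4,-6.6],"claw": 0}]'

```text
t: 6.88
eef_pos: [580.3, 145.8, 203.6]
tcp_rot: [3.139, -0.0, 1.744]
ft_force: [-2.7, 2.4, 3.3]
opening: 0.113
grip_force: 30.0
```

Emit:
jog_arm --targets '[{"turn": [0,0,0],"slide": [-7.8,-1.3,-7.5],"claw": 0},{"turn": [0,0,0],"slide": [-7.4,-1.3,-7.8],"claw": 0},{"turn": [0,0,0],"slide": [-7,-1.2,-8.2],"claw": 0},{"turn": [0,0,0],"slide": [-6.6,-1.1,-8.5],"claw": 0},{"turn": [0,0,0],"slide": [-6.1,-1,-8.8],"claw": 0}]'

```text
t: 7.5
eef_pos: [543.6, 139.0, 161.9]
tcp_rot: [-3.139, 0.001, 1.744]
ft_force: [-9.9, -2.4, 7.7]
opening: 0.118
grip_force: 30.0
```

Emit:
jog_arm --targets '[{"turn": [0,0,0],"slide": [-6.2,-1,-8.8],"claw": 0},{"turn": [0,0,0],"slide": [-5.6,-0.9,-9.3],"claw": 0},{"turn": [0,0,0],"slide": [-5,-0.8,-9.6],"claw": 0},{"turn": [0,0,0],"slide": [-4.6,-0.8,-9.8],"claw": 0},{"turn": [0,0,0],"slide": [-4.1,-0.7,-10],"claw": 0}]'

```text
t: 8.12
eef_pos: [518.6, 134.4, 114.0]
tcp_rot: [-3.14, 0.001, 1.744]
ft_force: [-4.9, -6.4, 2.1]
opening: 0.118
grip_force: 30.0
```

Emit:
jog_arm --targets '[{"turn": [0,0,0],"slide": [-3.6,-0.4,-10],"claw": 0},{"turn": [0,0,0],"slide": [-2.6,-0.2,-9],"claw": 0},{"turn": [0,0,0],"slide": [-1.8,-0.1,-7],"claw": 0},{"turn": [0,0,0],"slide": [-1,0,-4.5],"claw": 0},{"turn": [0,0,0],"slide": [-0.5,0,-2],"claw": 0}]'

```text
t: 8.75
eef_pos: [509.0, 132.8, 81.2]
tcp_rot: [-3.138, 0.002, 1.744]
ft_force: [-6.1, -14.8, 2.0]
opening: 0.12
grip_force: 30.1
```

Emit:
jog_arm --targets '[{"turn": [0,0,0],"slide": [0,0,-1],"claw": 0},{"turn": [0,0,0],"slide": [0,0,-1],"claw": 0},{"turn": [0,0,0],"slide": [0,0,0],"claw": 0}]'

```text
t: 9.12
eef_pos: [508.7, 132.8, 79.5]
tcp_rot: [-3.138, 0.002, 1.744]
ft_force: [-7.3, -15.8, 2.8]
opening: 0.119
grip_force: 30.1
```

Emit:
jog_arm --targets '[{"turn": [0,0,0],"slide": [0,0,-1.5],"claw": 0},{"turn": [0,0,0],"slide": [0,0,-1.5],"claw": 0},{"turn": [0,0,0],"slide": [0,0,0],"claw": 0}]'

```text
t: 9.5
eef_pos: [508.7, 133.1, 78.6]
tcp_rot: [-3.139, 0.002, 1.744]
ft_force: [-16.8, -13.8, 34.3]
opening: 0.12
grip_force: 30.0
```

Contact: Fz has risen to 34 N, so the legs are on the bench. I'll ease off 1 mm and open.

Emit:
jog_arm --targets '[{"turn": [0,0,0],"slide": [0,0,0.8],"claw": 0},{"turn": [0,0,0],"slide": [0,0,0],"claw": 30},{"turn": [0,0,0],"slide": [0,0,0],"claw": 70},{"turn": [0,0,0],"slide": [0,0,0],"claw": 70},{"turn": [0,0,0],"slide": [0,0,0],"claw": 70}]'

```text
t: 10.12
eef_pos: [510.1, 134.7, 77.3]
tcp_rot: [3.141, 0.0, 1.744]
ft_force: [1.0, 0.1, -0.6]
opening: 0.483
grip_force: 0.0
```

Emit:
jog_arm --targets '[{"turn": [0,0,0],"slide": [0,0,10],"claw": 70},{"turn": [0,0,0],"slide": [0,0,30],"claw": 70},{"turn": [0,0,0],"slide": [0,0,40],"claw": 70},{"turn": [0,0,0],"slide": [0,0,40],"claw": 70},{"turn": [0,0,0],"slide": [0,0,0],"claw": 70}]'

```text
t: 10.75
eef_pos: [511.0, 134.9, 200.7]
tcp_rot: [3.136, 0.0, 1.744]
ft_force: [-0.2, 0.4, -0.3]
opening: 0.699
grip_force: 0.0
```

```bash
python3 - <<'E'
from cell import *
from h import *
d=read_camera("side");cv2.imwrite("pics/s4.png",cv2.resize(d["frame"][100:340,180:480],None,fx=2.3,fy=2.3))
s=state();print(s["eef_pos"],s["opening"],s["ft_force"])
E
```

```text
[510.2346385  134.73229087 198.85331717] 0.6991301037858852 [ 0.21119237 -0.01204113 -0.68882257]
```

View pics/s4.png

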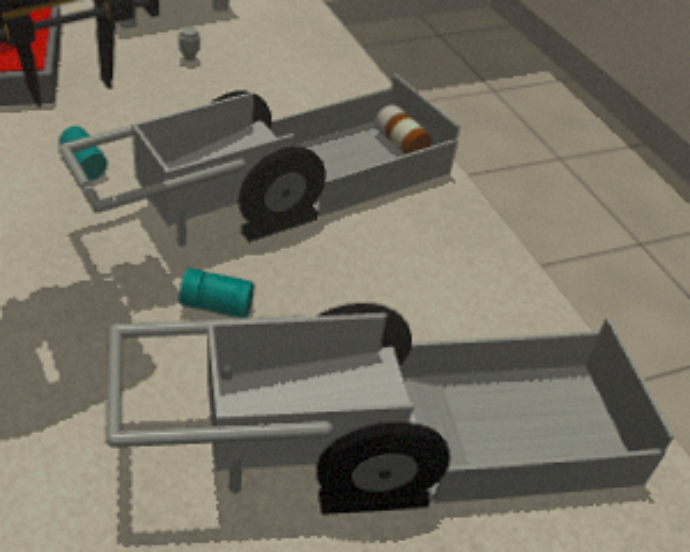

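The skip stands on its legs with its bar at (80,180) in the crop and the gripper clear above it. The jar is in the tray at (403,130), and the spare skip is still standing.

```bash
python3 -c "
from cell import *
print(job_done())"
```

```text
the job is handed in; nothing more can be done
None
```

I tipped the loaded skip to about 0.87 rad and the jar rolled into its tray. I then lowered the handle slowly until the skip stood on its legs, let go and moved clear; the empty skip was not touched, and the job was handed in at about 11 s (no verdict was returned).

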